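Run the light bar's lenses home

TASK

Run the closed fingertips lightly along the L-shaped light bar beside the city model, beginning at the end with the orange cap and going round the corner to the end with the green cap, so that all eight violet lenses are pressed home, level with the rails, one after another in that order. Press gently so that no lens cracks, do not push, pick up or move the city model, the towers, the glue or the tools, and finish with the hand clear.

Things in the scene. Friction and masses are not known exactly. Their poses are not given: they have to be found in the camera images.
- lightbar: L-shaped aluminium light bar, 26 mm wide, fixed. Origin on the table at the middle of the square the L borders, z up. Dark corner block (30 mm square) centred at (-75, -75) mm in its frame; from there one leg runs 145 mm along its +y, the other 145 mm along its +x. Tops of the block and of the two side rails (4 mm wide, 22 mm centre to centre) are rigid, 22 mm above the table
- start_cap: orange round end cap, 19 mm diameter, 20 mm high, fixed at one end of the L: the end to start from (beside lens1 or beside lens8); a green cap of the same size marks the other end. Origin at the centre of its underside
- lens1_top (a point): middle of the crown of lens 1, on the leg along the bar's y: a violet pillow-shaped lens 17 mm wide, 32 mm pitch along the bar, rounded along it (radius 25 mm), so closed fingertips can slide on to it from its neighbour. 27 mm above the table when up, 22 mm (level with the rails) when fully in; the point moves with the lens
- lens1 (a joint): how far lens 1 is pressed in, m: 0 up (5 mm above the rails), 0.005 fully in, hard stop. Starts at 0 to 0.0008, moves straight down against a steady 3 N, no spring, stays where left. Lenses 1 to 4 run from the end of the y leg to the corner, 5 to 8 from the corner to the end of the x leg
- lens2_top (a point): middle of the crown of lens 2, on the leg along the bar's y: a violet pillow-shaped lens 17 mm wide, 32 mm pitch along the bar, rounded along it (radius 25 mm), so closed fingertips can slide on to it from its neighbour. 27 mm above the table when up, 22 mm (level with the rails) when fully in; the point moves with the lens
- lens2 (a joint): how far lens 2 is pressed in, m: 0 up (5 mm above the rails), 0.005 fully in, hard stop. Starts at 0 to 0.0008, moves straight down against a steady 3 N, no spring, stays where left. Lenses 1 to 4 run from the end of the y leg to the corner, 5 to 8 from the corner to the end of the x leg
- lens3_top (a point): middle of the crown of lens 3, on the leg along the bar's y: a violet pillow-shaped lens 17 mm wide, 32 mm pitch along the bar, rounded along it (radius 25 mm), so closed fingertips can slide on to it from its neighbour. 27 mm above the table when up, 22 mm (level with the rails) when fully in; the point moves with the lens
- lens3 (a joint): how far lens 3 is pressed in, m: 0 up (5 mm above the rails), 0.005 fully in, hard stop. Starts at 0 to 0.0008, moves straight down against a steady 3 N, no spring, stays where left. Lenses 1 to 4 run from the end of the y leg to the corner, 5 to 8 from the corner to the end of the x leg
- lens4_top (a point): middle of the crown of lens 4, on the leg along the bar's y: a violet pillow-shaped lens 17 mm wide, 32 mm pitch along the bar, rounded along it (radius 25 mm), so closed fingertips can slide on to it from its neighbour. 27 mm above the table when up, 22 mm (level with the rails) when fully in; the point moves with the lens
- lens4 (a joint): how far lens 4 is pressed in, m: 0 up (5 mm above the rails), 0.005 fully in, hard stop. Starts at 0 to 0.0008, moves straight down against a steady 3 N, no spring, stays where left. Lenses 1 to 4 run from the end of the y leg to the corner, 5 to 8 from the corner to the end of the x leg
- lens5_top (a point): middle of the crown of lens 5, on the leg along the bar's x: a violet pillow-shaped lens 17 mm wide, 32 mm pitch along the bar, rounded along it (radius 25 mm), so closed fingertips can slide on to it from its neighbour. 27 mm above the table when up, 22 mm (level with the rails) when fully in; the point moves with the lens
- lens5 (a joint): how far lens 5 is pressed in, m: 0 up (5 mm above the rails), 0.005 fully in, hard stop. Starts at 0 to 0.0008, moves straight down against a steady 3 N, no spring, stays where left. Lenses 1 to 4 run from the end of the y leg to the corner, 5 to 8 from the corner to the end of the x leg
- lens6_top (a point): middle of the crown of lens 6, on the leg along the bar's x: a violet pillow-shaped lens 17 mm wide, 32 mm pitch along the bar, rounded along it (radius 25 mm), so closed fingertips can slide on to it from its neighbour. 27 mm above the table when up, 22 mm (level with the rails) when fully in; the point moves with the lens
- lens6 (a joint): how far lens 6 is pressed in, m: 0 up (5 mm above the rails), 0.005 fully in, hard stop. Starts at 0 to 0.0008, moves straight down against a steady 3 N, no spring, stays where left. Lenses 1 to 4 run from the end of the y leg to the corner, 5 to 8 from the corner to the end of the x leg
- lens7_top (a point): middle of the crown of lens 7, on the leg along the bar's x: a violet pillow-shaped lens 17 mm wide, 32 mm pitch along the bar, rounded along it (radius 25 mm), so closed fingertips can slide on to it from its neighbour. 27 mm above the table when up, 22 mm (level with the rails) when fully in; the point moves with the lens
- lens7 (a joint): how far lens 7 is pressed in, m: 0 up (5 mm above the rails), 0.005 fully in, hard stop. Starts at 0 to 0.0008, moves straight down against a steady 3 N, no spring, stays where left. Lenses 1 to 4 run from the end of the y leg to the corner, 5 to 8 from the corner to the end of the x leg
- lens8_top (a point): middle of the crown of lens 8, on the leg along the bar's x: a violet pillow-shaped lens 17 mm wide, 32 mm pitch along the bar, rounded along it (radius 25 mm), so closed fingertips can slide on to it from its neighbour. 27 mm above the table when up, 22 mm (level with the rails) when fully in; the point moves with the lens
- lens8 (a joint): how far lens 8 is pressed in, m: 0 up (5 mm above the rails), 0.005 fully in, hard stop. Starts at 0 to 0.0008, moves straight down against a steady 3 N, no spring, stays where left. Lenses 1 to 4 run from the end of the y leg to the corner, 5 to 8 from the corner to the end of the x leg
- city: the framed city model: black square frame 120 x 120 mm, 14 mm high, with white printed blocks up to 60 mm high in its middle. Origin at the centre of its underside. Loose; stands in the angle of the L, its frame about 17 mm from the bar. Leave it alone
- tower_a: loose white stepped tower print, 34 mm square, 54 mm high, standing outside the L near lens1 to lens4. Origin at the centre of its underside. Leave it alone
- tower_b: loose white stepped tower print, 30 mm square, 46 mm high, standing outside the L near lens5 to lens8. Origin at the centre of its underside. Leave it alone
- screwdriver: loose screwdriver with orange handle, 170 mm long, lying. Leave it alone
- glue: loose white glue bottle with red cap, 40 mm diameter, 90 mm high, standing. Leave it alone
- cutters: loose side cutters with red and blue handles, about 140 mm long, lying. Leave it alone

How it is judged:
By the outcome, as a careful person would: the job done as asked, in the order asked, and still so for the second after the job is handed in, with the robot touching nothing.
It also fails if it takes over 48 s, if anything falls off the work surface, if the arm or the gripper's body presses on something with over 40 N, if the wrist force passes 120 N, or if a joint passes its speed limit or range.

ROBOT

A 6-joint arm with a two-finger parallel gripper is mounted at the origin on the work surface. World frame = base frame: x ahead of the robot, y to its left, z up, the work surface at z = 0. Lengths are in m, angles in degrees, forces in N, time in s.
With the tool pointing down it reaches from about 0.3 to 0.75 m from the base axis. Payload 8.5 kg.
Tool frame: the origin (TCP) lies at the very end of the fingers, on their centre line; the grasp point (between the pads) lies env.pinch_z behind it (env.pinch_z is the distance from the TCP to the grasp point, in m); z points along the fingers, y is the line along which they close (so a half turn about z gives the same grasp; the last joint's range is limited). The gripper opens to 85 mm and grips with 20 to 120 N. Pads are 22 mm wide; open, the fingers measure 114 mm over their backs; the gripper's body (76 mm by 85 mm) begins 54 mm behind the grasp point. The pads swing forward as they close: fully open they stand 13 mm farther back than shut.
Start: joints at [54.872, 21.807, 74.336, -0, 83.858, -12.336], TCP at [0.213, 0.507, 0.231] pointing down, gripper open.
Joint ranges: [-178.18, 178.18], [-50.72, 133.34], [12.68, 142.11], [-81.47, 261.47], [9.98, 163.14], [-165.26, 165.26]. Speed limits (degrees/s): [136.94, 136.94, 180, 180, 180, 180].

INTERFACE

Orientations are given as a 3x3 rotation matrix whose columns are the frame's x, y, z axes.
In Python, from rig import telemetry, get_image, env gives the robot as it stands. The module is installed in compiled form; this text tells all that it offers.
- The arm moves only by the tool apply_moves, never from a script. Its argument "series" is a list of rows, each a list of 7 numbers: the shift along the tool's x, y, z in mm, then the turn, a rotation vector about the tool's x, y, z in degrees, then the opening, from 0 (shut) to 1 (fully open). A call has 1 to 12 rows; each row shifts and turns the commanded pose from where the row before left it, along the tool's axes as they then stand; what a row does not reach is not made up. A row lasts 1/8 s, in which the tool goes at most 62.5 mm and 10.7 degrees, less where a joint would pass 70% of its speed; a pose out of reach is approached as far as the arm can. A call with a gripper value outside its range is refused whole. The fingers move at their own pace and stop on an object; "grip_force" is the grip in N (left out, the last holds). Time passes only in rows, so rows that do not move let the fingers close. It gives the time, the measured TCP pose, the force, the opening and the grip force at its end, in the units of the state.
- telemetry.observe(): the state, without advancing time (a new reading comes with each control period).
- get_image(name): name is "side" or "top"; returns a dict with "frame" (400x640x3 uint8, red, green, blue), "z_map" (400x640 float32, m along the optical axis (not along the pixel's ray), 0 where there is no reading), "vertical_fov" (degrees; the focal length in pixels is half the picture's height over the tangent of half this angle, whatever the lens; pixels are square), "cx", "cy" (the principal point, pixels), "dist" ([k1, k2, p1, p2, k3] as OpenCV has them; the pictures are not rectified), "eye" and "attitude" of the camera in the world. Camera axes: x right, y up, looking along -z (the intrinsics and any distortion apply to the point x, -y, -z); pixel columns grow to the right and rows downward; lengths in m; the calibration is good to about 2 mm. A picture is of the moment at which its call begins.
- env.close_job(): hands the job in; it is judged then, once.
The state is a dict: "time_s": time; "q": joint angles; "qvel": joint speeds; "joint_efforts": joint torques, N m; "position": TCP position; "tool_rot": TCP orientation; "ft_force": force on the tool from outside, world axes, zero at the start; "wrist_torque": the same for the moment, N m; "grip_width": finger opening in m; "gripper_force": force on a finger pad.
Only numpy, scipy, OpenCV 4.12 (cv2) and the standard library are available. Lean on these libraries where they do the work, as an engineer would, in place of code of your own. Each camera call takes 0.05 s, during which the arm holds its last target. There are 200 camera calls.

## Working session

There is one attempt and no reset: what is moved stays moved. The work goes in short steps, Python scripts to look and compute and a tool call to move; the robot and the scene stay as the last step left them, time stands still between calls to the robot, and variables do not carry over. Pictures are saved under pics/ and viewed, at most 10 in all, crops included, and the job is handed in when it is done.

Besides the shell and the picture viewer there is one more tool, called after "Call:" by a JSON object that holds its "name" and its "arguments", one argument or row to a line. apply_moves: Moves the arm, as the interface text tells. Its arguments: {"type":"object","properties":{"series":{"type":"array"},"grip_force":{"type":"number"}},"required":["series"]}

```bash
mkdir -p pics
cat > h.py <<'E'
import numpy as np,cv2
from rig import telemetry,get_image,env
def K(d):
    f=200/np.tan(np.radians(d["vertical_fov"])/2)
    return np.array([[f,0,d["cx"]],[0,f,d["cy"]],[0,0,1.]])
def world(d,px,z=None):
    px=np.array(px,float).reshape(-1,1,2)
    n=cv2.undistortPoints(px,K(d),np.array(d["dist"],float))[:,0]
    r=np.c_[n[:,0],-n[:,1],-np.ones(len(n))]@np.array(d["attitude"]).T
    e=np.array(d["eye"])
    if z is not None: return e+r*((z-e[2])/r[:,2])[:,None]
    q=px[:,0].astype(int); return e+r*d["z_map"][q[:,1],q[:,0]][:,None]
def save(n,im): cv2.imwrite("pics/"+n+".png",im[:,:,::-1])
E
python3 - <<'E'
from h import *
for n in("top","side"):
    d=get_image(n);save(n+"0",d["frame"]);print(n,d["eye"],d["attitude"],d["vertical_fov"],d["dist"])
    np.savez(n+"0.npz",**d)
s=telemetry.observe();print(s["position"],s["tool_rot"],s["ft_force"],s["grip_width"],s["time_s"],env.pinch_z)
E
```

```text
top [0.30936803 0.01590625 1.30930076] [[ 0.02541253  0.98169787 -0.18874186]
 [-0.99967119  0.02560172 -0.00143591]
 [ 0.00342249  0.18871629  0.98202569]] 54.657054328477805 [-0.07603117  0.          0.          0.          0.        ]
side [0.29548914 0.67030437 0.88583217] [[-0.93088674  0.28547348 -0.22793591]
 [-0.36519869 -0.71197513  0.59976772]
 [ 0.00893307  0.64155772  0.76702275]] 50.28594018718796 [-0.05594145  0.          0.          0.          0.        ]
[0.21291692 0.50683571 0.23078258] [[-9.21921236e-01  3.87376656e-01 -7.49053013e-04]
 [ 3.87377279e-01  9.21920669e-01 -1.05986777e-03]
 [ 2.79999421e-04 -1.26728072e-03 -9.99999158e-01]] [-1.0077447   0.68062322  0.54830979] 0.0855493129840986 0.1 0.0187
```

View pics/top0.png

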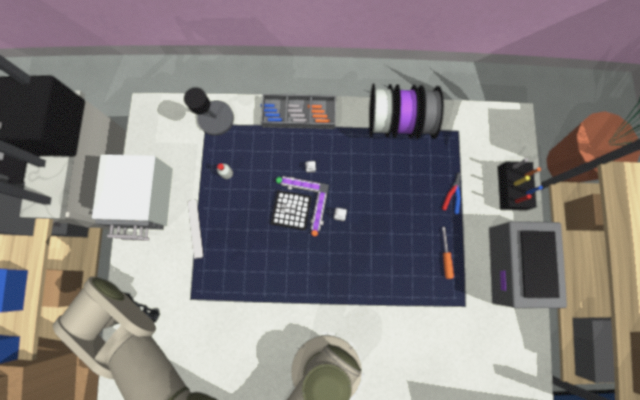

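View pics/side0.png

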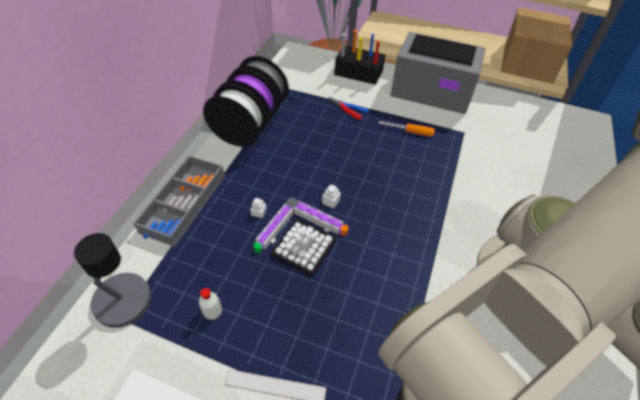

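The top view shows the green cap at about (279,181), the corner at (323,187) and the orange cap at (315,234). The city sits inside the L, with a tower outside each leg at (311,166) and (341,214). I'll enlarge both views.

Run:
```python
from h import *
t=np.load("top0.npz");s=np.load("side0.npz")
a=cv2.resize(t["frame"][160:245,265:355],None,fx=6,fy=6,interpolation=cv2.INTER_CUBIC);save("topc",a)
b=cv2.resize(s["frame"][175:280,240:365],None,fx=5,fy=5,interpolation=cv2.INTER_CUBIC);save("sidec",b)
```

```text
(no output)
```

View pics/topc.png

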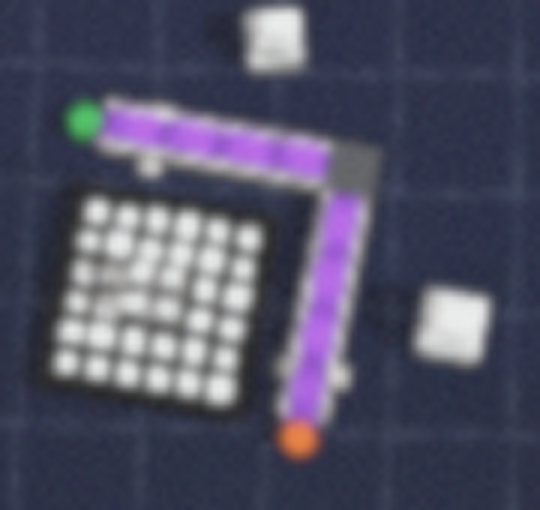

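View pics/sidec.png

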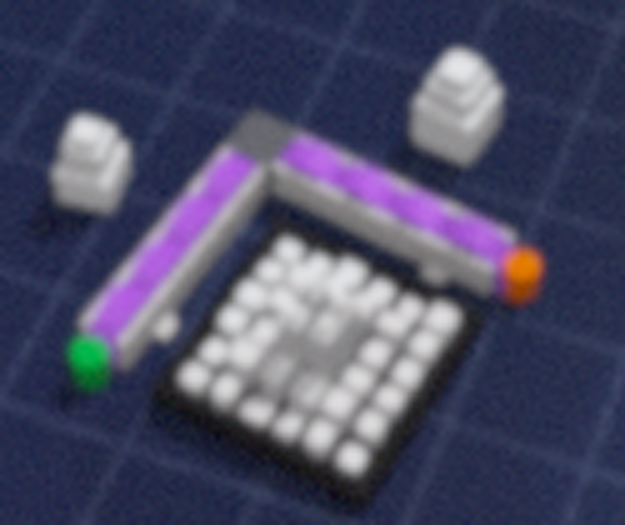

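The enlarged views show that the green leg is the bar's x leg (lenses 5–8) and the orange leg is its y leg (lenses 1–4). The route is therefore lens 1 to lens 8. Next I fit the bar pose from the violet pixels in both views.

Run:
```python
from h import *
from scipy.optimize import least_squares
P={}
for n,off,sc,pts in(("top",(265,160),6,dict(green=(84,120,.020),corner=(355,167,.022),orange=(299,440,.020),towa=(455,322,.05),towb=(276,40,.04),bumpA=(342,376,.01),bumpB=(150,165,.01))),
  ("side",(240,175),5,dict(green=(89,345,.020),corner=(262,137,.022),orange=(524,258,.020),towa=(460,62,.054),towb=(86,125,.046)))):
    d=np.load(n+"0.npz")
    W={k:world(d,[(off[0]+(u+.5)/sc-.5,off[1]+(v+.5)/sc-.5)],z)[0] for k,(u,v,z) in pts.items()}
    print(n,{k:np.round(v*1000).tolist() for k,v in W.items()})
    f=d["frame"].astype(int);m=(f[...,2]-f[...,1]>70)&(f[...,0]-f[...,1]>30)
    m[:, :240]=0;m[:,370:]=0;m[:160]=0;m[290:]=0
    v,u=np.nonzero(m);w=(f[v,u,2]-f[v,u,1]).astype(float)
    X=world(d,np.c_[u,v],.0255)[:,:2]
    c=W["corner"][:2];ex=W["green"][:2]-c;ex/=np.linalg.norm(ex)
    def loc(p,X):
        R=np.array([[np.cos(p[2]),-np.sin(p[2])],[np.sin(p[2]),np.cos(p[2])]]);return (X-p[:2])@R
    p0=[*c,np.arctan2(ex[1],ex[0])]
    L=loc(p0,X);leg=L[:,0]>L[:,1]
    r=least_squares(lambda p:np.where(leg,loc(p,X)[:,1],loc(p,X)[:,0])*np.sqrt(w),p0)
    L=loc(r.x,X);print(n,"corner",r.x[:2]*1000,"yaw",np.degrees(r.x[2]),len(u),"x leg",L[leg,0].min()*1e3,L[leg,0].max()*1e3,"y",L[~leg,1].min()*1e3,L[~leg,1].max()*1e3)
    for k in("green","orange","corner","towa","towb"):print(k,loc(r.x,W[k][:2])*1000)
```

```text
top {'green': [622.0, 180.0, 20.0], 'corner': [598.0, 24.0, 22.0], 'orange': [442.0, 51.0, 20.0], 'towa': [506.0, -33.0, 50.0], 'towb': [666.0, 71.0, 40.0], 'bumpA': [480.0, 28.0, 10.0], 'bumpB': [599.0, 142.0, 10.0]}
top corner [596.7194862   26.72567431] yaw 80.66116508803604 334 x leg 16.40072227302729 139.82130805203067 y 18.581253156939827 144.47956416368154
green [ 1.55137286e+02 -9.39717238e-02]
orange [ -0.81856876 156.51879457]
corner [-2.25275996 -1.70407631]
towa [-73.7144726  79.6964992]
towb [ 54.77131792 -61.70075496]
side {'green': [623.0, 174.0, 20.0], 'corner': [595.0, 23.0, 22.0], 'orange': [443.0, 45.0, 20.0], 'towa': [508.0, -38.0, 54.0], 'towb': [674.0, 67.0, 46.0]}
side corner [595.16654598  24.24976917] yaw 80.4953523397078 542 x leg 17.762587106922947 146.29252681948364 y 15.869864759133746 145.6139415595392
green [151.8816596   -2.69978273]
orange [ -4.75449259 153.75729405]
corner [-1.37106178 -0.52849341]
towa [-76.02874572  75.25859501]
towb [ 55.25517342 -70.75919482]
```

Call:
{"name": "apply_moves", "arguments": {
  "series": [
    [-34.7,-27.1,6,0,0,0,0],
    [-34.7,-27.1,6,0,0,0,0],
    [-34.7,-27.1,6,0,0,0,0],
    [-34.7,-27.1,6,0,0,0,0],
    [-34.7,-27.1,6,0,0,0,0],
    [-34.7,-27.1,6,0,0,0,0],
    [-34.7,-27.1,6,0,0,0,0],
    [-34.7,-27.1,6,0,0,0,0],
    [-34.7,-27.1,6,0,0,0,0],
    [-34.7,-27.1,6,0,0,0,0],
    [-34.7,-27.1,6,0,0,0,0],
    [-34.7,-27.1,6,0,0,0,0]
  ],
  "grip_force": 20
}}

```text
time_s: 1.6
position: [0.4714, 0.0446, 0.1589]
tool_rot: [[-0.922, 0.388, -0.0], [0.388, 0.922, 0.0], [0.0, -0.0, -1.0]]
ft_force: [0.2, 0.9, -0.2]
grip_width: 0.0001
gripper_force: 0.0
```

Call:
{"name": "apply_moves", "arguments": {
  "series": [
    [0,0,4,0,0,9.6,0],
    [0,0,4,0,0,9.6,0],
    [0,0,4,0,0,9.6,0],
    [0,0,4,0,0,9.6,0],
    [0,0,4,0,0,9.6,0],
    [0,0,4,0,0,9.6,0],
    [0,0,4,0,0,9.6,0],
    [0,0,4,0,0,9.4,0],
    [0,0,0,0,0,0,0],
    [0,0,0,0,0,0,0]
  ]
}}

```text
time_s: 2.85
position: [0.471, 0.0459, 0.1274]
tool_rot: [[0.16, 0.987, -0.0], [0.987, -0.16, -0.0], [-0.0, -0.0, -1.0]]
ft_force: [-0.1, -0.3, 0.2]
grip_width: -0.0001
gripper_force: 0.0
```

```bash
cat > st.py <<'E'
from h import *
import sys
s=telemetry.observe();p=np.array(s["position"])*1e3;R=np.array(s["tool_rot"])
c=np.array([596,25.5]);a=np.radians(80.58);ex=np.array([np.cos(a),np.sin(a)]);ey=np.array([-ex[1],ex[0]])
print("t",s["time_s"],"p",p.round(2),"bar",((p[:2]-c)@ex).round(2),((p[:2]-c)@ey).round(2),"F",np.round(s["ft_force"],1),"w",round(s["grip_width"],4),"q",np.round(s["q"],0))
print(R.round(4))
if len(sys.argv)>1:
    b=[float(v) for v in sys.argv[1].split(",")];t=np.r_[c+b[0]*ex+b[1]*ey,b[2]];print("tool shift",(R.T@(t-p)).round(2))
E
python3 st.py 0,127,60
```

```text
t 2.85 p [470.96  45.93 127.36] bar -0.31 126.7 F [-0.1 -0.3  0.2] w -0.0001 q [-9. 21. 96. -0. 64.  0.]
[[ 1.601e-01  9.871e-01 -1.000e-04]
 [ 9.871e-01 -1.601e-01 -0.000e+00]
 [-0.000e+00 -1.000e-04 -1.000e+00]]
tool shift [ 0.31 -0.3  67.36]
```

Call:
{"name": "apply_moves", "arguments": {
  "series": [
    [0,0,15,0,0,0,0],
    [0,0,20,0,0,0,0],
    [0,0,20,0,0,0,0],
    [0,0,20,0,0,0,0],
    [0,0,13,0,0,0,0],
    [0,0,5,0,0,0,0],
    [0,0,0,0,0,0,0]
  ]
}}

```text
time_s: 3.72
position: [0.4711, 0.0459, 0.0344]
tool_rot: [[0.163, 0.987, 0.0], [0.987, -0.163, -0.0], [-0.0, 0.0, -1.0]]
ft_force: [0.1, -0.0, -0.3]
grip_width: -0.0003
gripper_force: 0.0
```

```bash
python3 - <<'E'
from h import *
d=get_image("top");e=get_image("side")
np.savez("side1.npz",**e)
a=cv2.resize(d["frame"][160:260,265:365],(500,500),interpolation=cv2.INTER_CUBIC)
b=cv2.resize(e["frame"][175:275,300:360],(300,500),interpolation=cv2.INTER_CUBIC)
save("c1",np.hstack([a,b]))
E
python3 st.py 0,127,27
```

```text
t 3.825 p [471.29  45.88  34.81] bar -0.3 126.37 F [-0.3  0.4 -0.3] w 0.0001 q [ -9.  29. 102.  -0.  49.   1.]
[[ 1.629e-01  9.866e-01  1.000e-03]
 [ 9.866e-01 -1.629e-01 -2.000e-04]
 [-0.000e+00  1.000e-03 -1.000e+00]]
tool shift [ 0.3  -0.64  7.81]
```

View pics/c1.png

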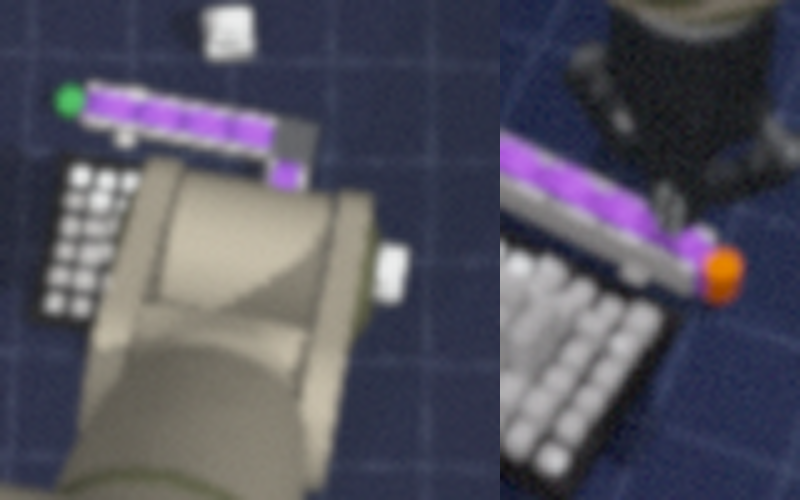

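The side crop shows the closed tips hovering over lens 1, about 8 mm above its crown, with the linkages well clear. I'll descend gently.

Call:
{"name": "apply_moves", "arguments": {
  "series": [
    [0.3,-2,3,0,0,0,0],
    [0,-2,3,0,0,0,0],
    [0,0,1,0,0,0,0],
    [0,0,1,0,0,0,0],
    [0,0,1,0,0,0,0],
    [0,0,1,0,0,0,0],
    [0,0,1,0,0,0,0],
    [0,0,0.7,0,0,0,0],
    [0,0,0,0,0,0,0]
  ]
}}

```text
time_s: 4.95
position: [0.4671, 0.0469, 0.0225]
tool_rot: [[0.163, 0.987, 0.0], [0.987, -0.163, 0.0], [0.0, 0.0, -1.0]]
ft_force: [-0.8, 0.5, -0.5]
grip_width: 0.0001
gripper_force: 0.2
```

```bash
python3 st.py 0,127,22
```

```text
t 4.95 p [467.13  46.87  22.55] bar -0.01 130.63 F [-0.8  0.5 -0.5] w 0.0001 q [ -9.  30. 103.   0.  47.   1.]
[[ 1.632e-01  9.866e-01  1.000e-04]
 [ 9.866e-01 -1.632e-01  0.000e+00]
 [ 0.000e+00  1.000e-04 -1.000e+00]]
tool shift [0.01 3.63 0.55]
```

Call:
{"name": "apply_moves", "arguments": {
  "series": [
    [0,0,0.4,0,0,0,0],
    [0,0,0.3,0,0,0,0]
  ]
}}

```text
time_s: 5.2
position: [0.4672, 0.0468, 0.022]
tool_rot: [[0.163, 0.987, 0.0], [0.987, -0.163, -0.0], [-0.0, 0.0, -1.0]]
ft_force: [-1.0, 0.8, 4.0]
grip_width: 0.0
gripper_force: 2.0
```

Call:
{"name": "apply_moves", "arguments": {
  "series": [
    [0,0,0.3,0,0,0,0],
    [0,0,0,0,0,0,0]
  ]
}}

```text
time_s: 5.45
position: [0.4672, 0.0468, 0.0219]
tool_rot: [[0.163, 0.987, 0.001], [0.987, -0.163, -0.0], [-0.0, 0.001, -1.0]]
ft_force: [-1.6, 0.5, 7.3]
grip_width: 0.0
gripper_force: 3.1
```

Call:
{"name": "apply_moves", "arguments": {
  "series": [
    [0,3,0,0,0,0,0],
    [0,4,0,0,0,0,0],
    [0,4,0,0,0,0,0],
    [0,4,0,0,0,0,0],
    [0,4,0,0,0,0,0],
    [0,4,0,0,0,0,0]
  ]
}}

```text
time_s: 6.2
position: [0.4878, 0.0435, 0.021]
tool_rot: [[0.163, 0.987, -0.005], [0.987, -0.163, 0.001], [-0.0, -0.005, -1.0]]
ft_force: [-6.8, 0.5, 4.5]
grip_width: 0.0002
gripper_force: 2.8
```

```bash
python3 st.py 0,95,22
python3 - <<'E'
from h import *
e=get_image("side")
save("c2",cv2.resize(e["frame"][195:255,290:355],(780,600)[:2] if 0 else (650,600),interpolation=cv2.INTER_CUBIC))
E
```

```text
t 6.2 p [487.79  43.49  21.02] bar 0.04 109.7 F [-6.8  0.5  4.5] w 0.0002 q [ -9.  32. 100.  -0.  49.   1.]
[[ 1.630e-01  9.866e-01 -5.300e-03]
 [ 9.866e-01 -1.630e-01  7.000e-04]
 [-1.000e-04 -5.300e-03 -1.000e+00]]
tool shift [-0.05 14.69 -1.06]
```

View pics/c2.png

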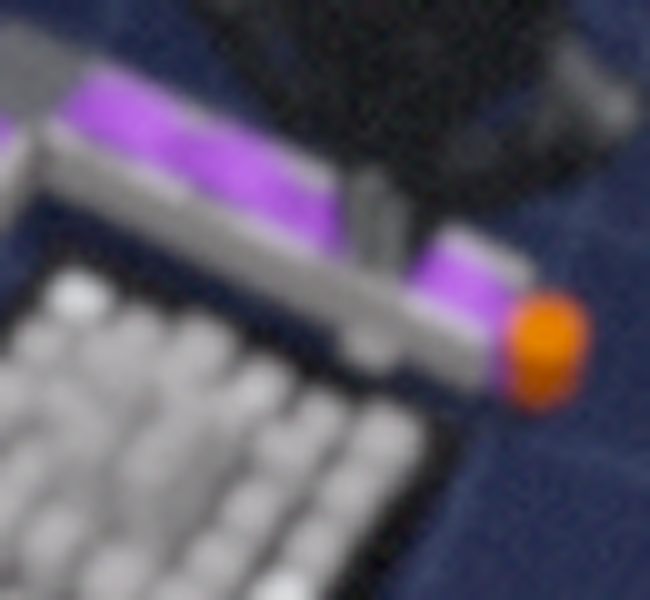

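The picture shows the tip (at about (375,230)) in the valley just past lens 1, with lens 2 ahead and contact light. I'll raise it slightly and go on.

Call:
{"name": "apply_moves", "arguments": {
  "series": [
    [0,3,-0.2,0,0,0,0],
    [0,3,0,0,0,0,0],
    [0,3,0,0,0,0,0],
    [0,3,0,0,0,0,0],
    [0,3,0,0,0,0,0]
  ]
}}

```text
time_s: 6.88
position: [0.5045, 0.0407, 0.022]
tool_rot: [[0.163, 0.987, -0.0], [0.987, -0.163, 0.0], [0.0, -0.001, -1.0]]
ft_force: [-5.8, 0.2, 6.2]
grip_width: -0.0002
gripper_force: 3.3
```

```bash
python3 st.py 0,95,22
```

```text
t 6.875 p [504.55  40.67  21.97] bar 0.0 92.7 F [-5.8  0.2  6.2] w -0.0002 q [-9. 33. 97.  0. 50.  1.]
[[ 1.632e-01  9.866e-01 -5.000e-04]
 [ 9.866e-01 -1.632e-01  1.000e-04]
 [ 0.000e+00 -5.000e-04 -1.000e+00]]
tool shift [ 0.   -2.3  -0.03]
```

Call:
{"name": "apply_moves", "arguments": {
  "series": [
    [0,3,0,0,0,0,0],
    [0,3,0,0,0,0,0],
    [0,3,0,0,0,0,0],
    [0,3,0,0,0,0,0],
    [0,3,0,0,0,0,0],
    [0,3,0,0,0,0,0],
    [0,3,0,0,0,0,0],
    [0,3,0,0,0,0,0],
    [0,3,0,0,0,0,0],
    [0,3,0,0,0,0,0]
  ]
}}

```text
time_s: 8.12
position: [0.5344, 0.0357, 0.022]
tool_rot: [[0.163, 0.987, 0.0], [0.987, -0.163, -0.0], [-0.0, 0.0, -1.0]]
ft_force: [-4.9, 1.8, 6.3]
grip_width: -0.0003
gripper_force: 3.3
```

Call:
{"name": "apply_moves", "arguments": {
  "series": [
    [0,3,0,0,0,0,0],
    [0,3,0,0,0,0,0],
    [0,3,0,0,0,0,0],
    [0,3,0,0,0,0,0],
    [0,3,0,0,0,0,0],
    [0,3,0,0,0,0,0],
    [0,3,0,0,0,0,0],
    [0,3,0,0,0,0,0],
    [0,3,0,0,0,0,0],
    [0,3,0,0,0,0,0],
    [0,2,0,0,0,0,0]
  ]
}}

```text
time_s: 9.5
position: [0.5659, 0.0305, 0.022]
tool_rot: [[0.163, 0.987, 0.0], [0.987, -0.163, -0.0], [-0.0, 0.0, -1.0]]
ft_force: [-4.5, 1.3, 6.6]
grip_width: -0.0002
gripper_force: 3.3
```

```bash
python3 st.py 0,31,22
```

```text
t 9.5 p [565.92  30.5   21.96] bar 0.01 30.5 F [-4.5  1.3  6.6] w -0.0002 q [-9. 37. 87. -0. 56.  1.]
[[ 0.1632  0.9866  0.    ]
 [ 0.9866 -0.1632 -0.    ]
 [-0.      0.     -1.    ]]
tool shift [-0.01 -0.5  -0.04]
```

Call:
{"name": "apply_moves", "arguments": {
  "series": [
    [0,3,0,0,0,0,0],
    [0,1.5,-2,0,0,0,0],
    [0,5,-1.5,0,0,0,0],
    [0,10,0,0,0,0,0],
    [0,11,0,0,0,0,0]
  ]
}}

```text
time_s: 10.12
position: [0.5968, 0.0254, 0.0253]
tool_rot: [[0.163, 0.987, 0.001], [0.987, -0.163, -0.0], [0.0, 0.001, -1.0]]
ft_force: [-0.4, -0.1, 0.7]
grip_width: 0.0003
gripper_force: 0.0
```

Call:
{"name": "apply_moves", "arguments": {
  "series": [
    [0,0,0,0,0,-10,0],
    [0,0,0,0,0,-10,0],
    [0,0,0,0,0,-10,0],
    [0,0,0,0,0,-10,0],
    [0,0,0,0,0,-10,0],
    [0,0,0,0,0,-10,0],
    [0,0,0,0,0,-10,0],
    [0,0,0,0,0,-10,0],
    [0,0,0,0,0,-10,0],
    [0,0,0,0,0,0,0],
    [0,0,0,0,0,0,0]
  ]
}}

```text
time_s: 11.5
position: [0.5961, 0.0255, 0.0252]
tool_rot: [[-0.986, 0.167, 0.0], [0.167, 0.986, -0.0], [-0.0, -0.0, -1.0]]
ft_force: [0.1, 1.2, 0.4]
grip_width: -0.0003
gripper_force: 0.0
```

```bash
python3 st.py 0,0,22
python3 - <<'E'
from h import *
e=get_image("side")
save("c3",cv2.resize(e["frame"][190:260,245:355],(800,509),interpolation=cv2.INTER_CUBIC))
E
```

```text
t 11.5 p [596.1   25.5   25.23] bar 0.02 -0.1 F [0.1 1.2 0.4] w -0.0003 q [ -9.  39.  82.  -0.  59. -89.]
[[-9.860e-01  1.665e-01  1.000e-04]
 [ 1.665e-01  9.860e-01 -0.000e+00]
 [-1.000e-04 -0.000e+00 -1.000e+00]]
tool shift [ 0.1  -0.02  3.23]
```

View pics/c3.png

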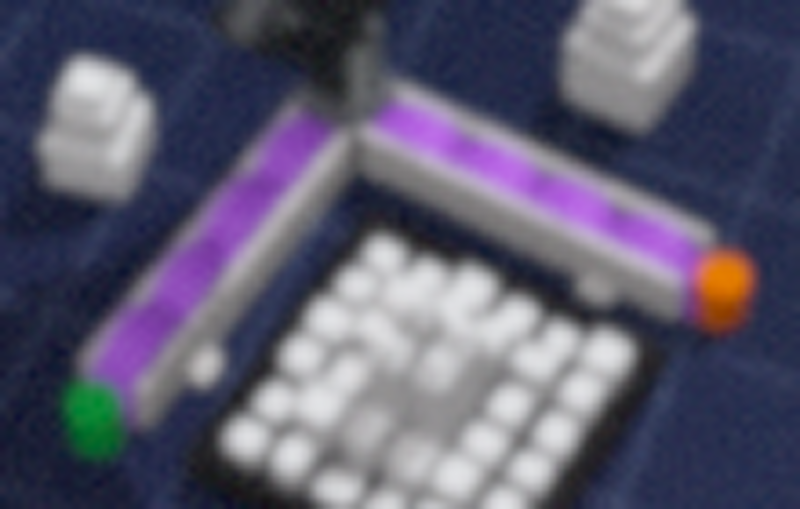

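Lenses 1–4 now look level with the rails, and the hand is turned over the corner block. I'll lower it and run along the second leg.

Call:
{"name": "apply_moves", "arguments": {
  "series": [
    [0.1,2,2,0,0,0,0],
    [0,2,1.2,0,0,0,0],
    [0,3,0.3,0,0,0,0],
    [0,3,0,0,0,0,0],
    [0,3,0,0,0,0,0],
    [0,3,0,0,0,0,0],
    [0.1,3,0,0,0,0,0],
    [0,3,0,0,0,0,0],
    [0,3,0,0,0,0,0],
    [0,3,0,0,0,0,0],
    [0,3,0,0,0,0,0]
  ]
}}

```text
time_s: 12.92
position: [0.6008, 0.0564, 0.022]
tool_rot: [[-0.987, 0.163, 0.0], [0.163, 0.987, -0.0], [-0.0, -0.0, -1.0]]
ft_force: [-1.0, -3.8, 5.0]
grip_width: -0.0001
gripper_force: 2.7
```

```bash
python3 st.py 31,0,22
```

```text
t 12.925 p [600.85  56.36  22.04] bar 31.24 0.27 F [-1.  -3.8  5. ] w -0.0001 q [ -6.  39.  81.  -0.  60. -86.]
[[-9.866e-01  1.631e-01  4.000e-04]
 [ 1.631e-01  9.866e-01 -3.000e-04]
 [-5.000e-04 -2.000e-04 -1.000e+00]]
tool shift [-0.27 -0.24  0.04]
```

Call:
{"name": "apply_moves", "arguments": {
  "series": [
    [0,1,0.1,0,0,0,0],
    [0,3,0,0,0,0,0],
    [0,3,0,0,0,0,0],
    [0,3,0,0,0,0,0],
    [0,3,0,0,0,0,0],
    [-0.2,3,0,0,0,0,0],
    [0,3,0,0,0,0,0],
    [0,3,0,0,0,0,0],
    [0,3,0,0,0,0,0],
    [0,3,0,0,0,0,0],
    [0,3,0,0,0,0,0],
    [0,2,0,0,0,0,0]
  ]
}}

```text
time_s: 14.42
position: [0.6064, 0.0887, 0.022]
tool_rot: [[-0.987, 0.163, 0.0], [0.163, 0.987, -0.0], [-0.001, -0.0, -1.0]]
ft_force: [0.4, -4.7, 6.5]
grip_width: -0.0001
gripper_force: 3.2
```

Call:
{"name": "apply_moves", "arguments": {
  "series": [
    [0,3,0,0,0,0,0],
    [0,3,0,0,0,0,0],
    [0,3,0,0,0,0,0],
    [0,3,0,0,0,0,0],
    [0,3,0,0,0,0,0],
    [0,3,0,0,0,0,0],
    [0,3,0,0,0,0,0],
    [0,3,0,0,0,0,0],
    [0,3,0,0,0,0,0],
    [0,3,0,0,0,0,0],
    [0,2,0,0,0,0,0]
  ]
}}

```text
time_s: 15.8
position: [0.6116, 0.1203, 0.022]
tool_rot: [[-0.987, 0.163, 0.0], [0.163, 0.987, -0.0], [-0.0, -0.0, -1.0]]
ft_force: [0.3, -5.7, 6.1]
grip_width: -0.0001
gripper_force: 3.3
```

```bash
python3 st.py 127,0,22
```

```text
t 15.8 p [611.59 120.32  22.02] bar 96.09 0.14 F [ 0.3 -5.7  6.1] w -0.0001 q [  0.  41.  77.  -0.  62. -80.]
[[-9.866e-01  1.631e-01  3.000e-04]
 [ 1.631e-01  9.866e-01 -4.000e-04]
 [-4.000e-04 -3.000e-04 -1.000e+00]]
tool shift [-1.600e-01  3.091e+01  1.000e-02]
```

Now lens 8, then lift straight up and back.

Call:
{"name": "apply_moves", "arguments": {
  "series": [
    [0,3,0,0,0,0,0],
    [0,3,0,0,0,0,0],
    [0,3,0,0,0,0,0],
    [0,3,0,0,0,0,0],
    [0,3,0,0,0,0,0],
    [0,3,0,0,0,0,0],
    [0,3,0,0,0,0,0],
    [0,3,0,0,0,0,0],
    [0,3,0,0,0,0,0],
    [0,3,0,0,0,0,0],
    [0,2,0,0,0,0,0],
    [0,2,0,0,0,0,0]
  ]
}}

```text
time_s: 17.3
position: [0.6171, 0.1539, 0.022]
tool_rot: [[-0.987, 0.163, 0.0], [0.163, 0.987, -0.0], [-0.0, -0.0, -1.0]]
ft_force: [-0.3, -4.8, 6.3]
grip_width: 0.0002
gripper_force: 3.1
```

Call:
{"name": "apply_moves", "arguments": {
  "series": [
    [0,0,-5,0,0,0,0],
    [0,0,-20,0,0,0,0],
    [0,0,-30,0,0,0,0],
    [0,0,-30,0,0,0,0],
    [0,20,-30,0,0,0,0],
    [0,40,-20,0,0,0,0],
    [0,40,0,0,0,0,0],
    [0,40,0,0,0,0,0],
    [0,20,0,0,0,0,0],
    [0,0,0,0,0,0,0],
    [0,0,0,0,0,0,0]
  ]
}}

```text
time_s: 18.68
position: [0.6429, 0.311, 0.1564]
tool_rot: [[-0.987, 0.164, -0.001], [0.164, 0.987, -0.0], [0.001, -0.0, -1.0]]
ft_force: [-0.3, -0.2, -0.1]
grip_width: -0.0
gripper_force: 0.0
```

Run:
```python
from h import *
e=get_image("side");d=get_image("top")
a=cv2.resize(e["frame"][190:260,245:355],(550,350),interpolation=cv2.INTER_CUBIC)
b=cv2.resize(d["frame"][160:245,265:355],(240,227),interpolation=cv2.INTER_CUBIC)
c=np.zeros((350,790,3),np.uint8);c[:,:550]=a;c[:227,550:]=b;save("fin",c)
```

```text
(no output)
```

View pics/fin.png

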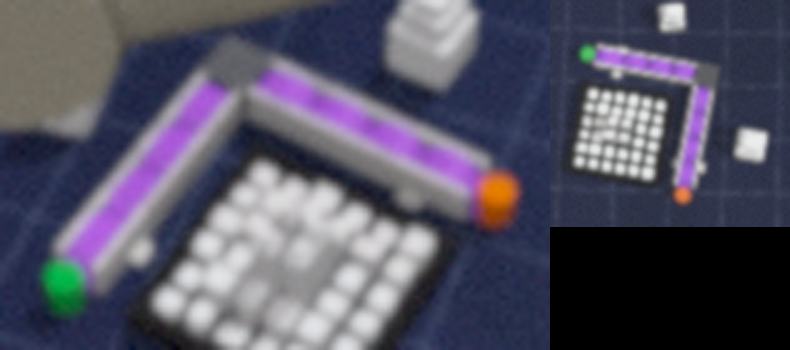

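All eight lenses look level with the rails, both towers and the city are where they were, and the hand is clear.

```bash
python3 -c "
from rig import env;print(env.close_job())"
```

```text
the job is handed in; nothing more can be done
None
```

I pressed all eight lenses level with the rails, in order from the orange cap to the green. The wrist read about 5–7 N at the lens crowns, and I lifted 3.5 mm over the corner block to turn the hand. The final pictures show the city and towers undisturbed and the hand clear; I handed the job in at about 19 s, and it returned no verdict.

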